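Lay a tall stone billet down onto the hinged stop

TASK

Tip the tall square stone billet over onto its side: push it near the top with your fingertips so that it leans onto the hinged padded stop next to it, then keep pushing it over slowly until billet and stop lie flat together on the fixture. Let it down gently, never letting it drop, do not grasp, lift or carry it, leave the other things on the bench where they are, and draw the hand clear at the end.

Things in the scene. Friction and masses are not known exactly. Their poses are not given: they have to be found in the camera images.
- cradle: Lay-down fixture, immovable. Dark steel base 6 mm thick, 110 mm wide, from x = -70 to +180 mm. Origin: on the bench, straight below the hinge axis, mid-width. Its +x axis is level and points the way the billet must tip; z up; the hinge axis lies along its y, 16 mm above the bench.
- pad (a point): Centre of the fixture's aluminium standing pad (35 mm behind the hinge, 16 mm above the bench, 90 mm wide), on which the billet stands. At the fixture's x = -57 to -67 mm the pad ends in a lip, 26 mm above the bench, that keeps the foot from sliding back.
- rest (a joint): Lean of the hinged stop from vertical, rad: 0 upright, 1.571 flat toward the fixture's +x (end of travel); starts at 0.31 to 0.38. The hinge is stiff (about 1 N m of friction): the stop stays where it is left, even under the billet's weight, and must be pushed all the way down; pushing on the billet near its top, that takes about 10 N.
- rest_top (a point): Middle of the free edge of the stop's black rubber face, 162 mm from the hinge axis. The stop is a plate 76 mm wide, 9 mm thick; its rubber face runs through the hinge axis, looks to the fixture's -x while raised, and looks up, 16 mm above the bench, when flat.
- billet: The tall square stone billet, 45 x 45 x 150 mm, about 0.8 kg, loose, standing on the pad. Origin: centre of its foot; z runs along its length to the top, x points to the stop (within 3 degrees of the fixture's +x). Its front face starts about 5 mm behind the hinge axis. It balances at about 0.29 rad of tilt, then falls the short way onto the stop by itself.
- billet_center (a point): Centre of the billet, half-way up (75 mm from the foot).
- billet_heel (a point): Middle of the billet's front foot edge, about which it tips; it stays about 16 mm above the bench in a proper tip.
- core: Bystander: round reddish drill core standing on the bench, 38 mm diameter, 90 mm tall. Origin: centre of its underside.
- offcut: Bystander: short stone offcut 45 x 45 x 35 mm. Origin: centre of its underside.
- jar: Bystander: amber glass jar, 52 mm diameter, 70 mm tall. Origin: centre of its underside.
- objective: Bystander: small steel microscope objective standing on its nose, 33 mm diameter, 44 mm tall. Origin: centre of its underside.
- washbottle: Bystander: white plastic bottle, 64 mm diameter, 170 mm tall. Origin: centre of its underside.
- slidebox: Bystander: closed grey slide box 90 x 160 x 35 mm. Origin: centre of its underside.
- brush: Bystander: brush lying on the bench. Origin: on its underside.

How it is judged:
By the outcome, as a careful person would: the job done as asked, in the order asked, and still so for the second after the job is handed in, with the robot touching nothing.
It also fails if it takes over 48 s, if anything falls off the work surface, if the arm or the gripper's body presses on something with over 40 N, if the wrist force passes 120 N, or if a joint passes its speed limit or range.

ROBOT

A 7-joint arm with a two-finger parallel gripper is mounted at the origin on the work surface. World frame = base frame: x ahead of the robot, y to its left, z up, the work surface at z = 0. Lengths are in m, angles in rad, forces in N, time in s.
With the tool pointing down it reaches from about 0.425 to 0.925 m from the base axis. Payload 6.8 kg.
Tool frame: the origin (TCP) lies midway between the tips of the shut fingers; the grasp point (between the pads) lies bot.grip_point_offset behind it (bot.grip_point_offset is the distance from the TCP to the grasp point, in m); z points along the fingers, y is the line along which they close (so a half turn about z gives the same grasp; the last joint's range is limited). The gripper opens to 85 mm and grips with 20 to 120 N. Pads are 22 mm wide; open, the fingers measure 114 mm over their backs; the gripper's body (76 mm by 85 mm) begins 54 mm behind the grasp point. The pads swing forward as they close: fully open they stand 13 mm farther back than shut.
Start: joints at [-1.32, 0.477, 0.022, 1.555, -0.011, 1.109, -0.083], TCP at [0.237, 0.632, 0.231] pointing down, gripper open.
Joint ranges: [-2.96, 2.96], [-0.34, 2.1], [-1.41, 1.46], [0.24, 2.44], [-1.37, 4.51], [0.17, 1.92], [-2.96, 2.96]. Speed limits (rad/s): [2.39, 2.39, 3.14, 3.14, 3.14, 3.14, 3.14].

INTERFACE

Orientations are given as a unit quaternion [w, x, y, z].
In Python, from station import get_obs, cams, job, bot gives the robot as it stands.
- The arm moves only by the tool arm_command, never from a script. Its argument "rows" is a list that holds one entry, the list of rows, each a list of 5 numbers: the finger opening in mm, from 0 to 85.4, then the shift along the world's x, y, z in units of 60 mm (1.0 is 60 mm), then the turn about the world's z in units of 0.08 rad (1.0 is 0.08 rad). In form: [[[grip, x, y, z, turn], ...]]. A call has exactly 10 rows; each row shifts and turns the commanded pose from where the row before left it; what a row does not reach is not made up. A row lasts 1/8 s, in which the tool goes at most 62.5 mm and 10.7 degrees, less where a joint would pass 70% of its speed; a pose out of reach is approached as far as the arm can. A call with a number of a shift or a turn outside -1 to 1 is refused whole. A call with a gripper value outside its range is refused whole. The fingers move at their own pace and stop on an object; "newtons" is the grip in N (left out, the last holds). Time passes only in rows, so rows that do not move let the fingers close, or fill a call up. It gives the time, the measured TCP pose, the force, the opening and the grip force at its end, in the units of the state.
- get_obs(): the state, without advancing time (a new reading comes with each control period).
- cams.read_camera(name): name is "side" or "top"; returns the picture (480x640x3 uint8, red, green, blue); there is no depth.
- cams.camera_params(name): a dict with "K" (3x3 intrinsics, pixels), "extrinsics" (4x4, takes a point from camera to world coordinates). Camera axes: x right, y down, z forward; pixel columns grow to the right and rows downward; lengths in m; the calibration is good to about 2 mm. A picture is of the moment at which its call begins. camera_params takes no time and is no camera call.
- job.hand_in(): hands the job in; it is judged then, once.
The state is a dict: "t": time; "q": joint angles; "joint_vel": joint speeds; "joint_torque": joint torques, N m; "eef_pos": TCP position; "tool_rot": TCP orientation; "contact_force": force on the tool from outside, world axes, zero at the start; "torque": the same for the moment, N m; "gripper_width": opening from 0.0 (shut) to 1.0 (fully open); "grasp_force": force on a finger pad.
Only numpy, scipy, OpenCV 4.12 (cv2) and the standard library are available. Lean on these libraries where they do the work, as an engineer would, in place of code of your own. Each camera call takes 0.05 s, during which the arm holds its last target. There are 200 camera calls.

## Working session

There is one attempt and no reset: what is moved stays moved. The work goes in short steps, Python scripts to look and compute and a tool call to move; the robot and the scene stay as the last step left them, time stands still between calls to the robot, and variables do not carry over. Pictures are saved under pics/ and viewed, at most 10 in all, crops included, and the job is handed in when it is done.

Besides the shell and the picture viewer there is one more tool, called as name([rows], argument=value, ...), one row to a line, values as JSON. arm_command: Moves the arm, as the interface text tells. Its arguments: {"type":"object","properties":{"rows":{"type":"array"},"newtons":{"type":"number"}},"required":["rows"]}

```bash
mkdir -p pics; ls
python3 - <<'E'
from station import get_obs,cams,bot
import cv2
o=get_obs();print(o['t'],o['eef_pos'],o['tool_rot'],o['contact_force'],o['gripper_width'],bot.grip_point_offset)
for n in('top','side'):
    cv2.imwrite(f'pics/{n}0.png',cams.read_camera(n)[:,:,::-1]);p=cams.camera_params(n);print(p['K'].round(1).tolist(),p['extrinsics'].round(3).tolist())
E
```

```text
pics
0.0 [0.23683131 0.63146349 0.23029373] [-9.66394230e-05  1.78433787e-01  9.83951486e-01 -9.20806370e-04] [ 0.03920369 -0.36087837 -0.49810116] 0.9943270555835648 0.0187
[[534.4, 0.0, 316.6], [0.0, 534.4, 227.4], [0.0, 0.0, 1.0]] [[-0.024, -0.985, 0.172, 0.328], [-1.0, 0.024, -0.003, -0.021], [-0.001, -0.172, -0.985, 1.25], [0.0, 0.0, 0.0, 1.0]]
[[442.3, 0.0, 319.6], [0.0, 442.3, 233.0], [0.0, 0.0, 1.0]] [[-0.996, -0.064, 0.065, 0.469], [-0.09, 0.59, -0.802, 0.728], [0.014, -0.805, -0.593, 0.685], [0.0, 0.0, 0.0, 1.0]]
```

View pics/top0.png

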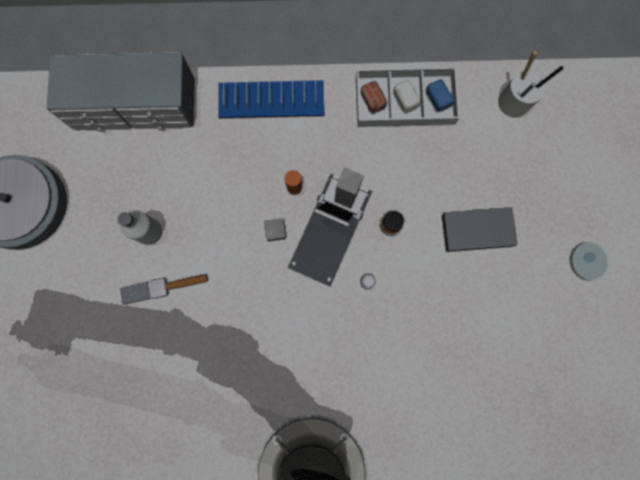

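View pics/side0.png

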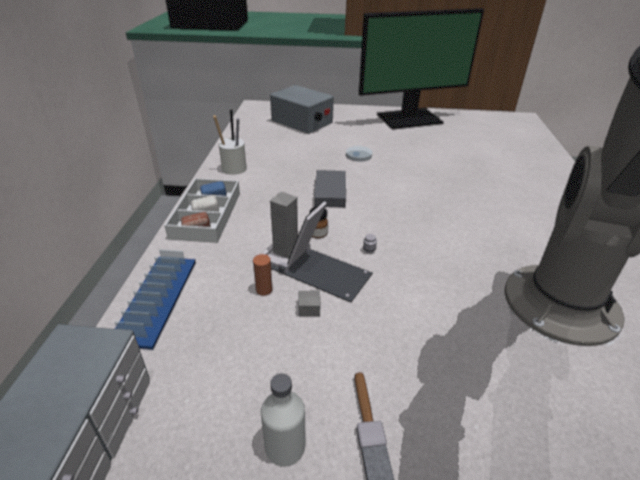

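The top view shows the fixture from the billet at (348,185) to the base end at about (290,267)-(330,285), tipping towards the robot. The core is at (293,182), the offcut at (275,230), the jar at (392,222) and the objective at (368,281). In the side view the billet is at (285,225), with the stop leaning to the right of it.

Run:
```python
import cv2,numpy as np
a=cv2.imread('pics/top0.png')[155:295,250:420];b=cv2.imread('pics/side0.png')[180:305,240:385]
a=cv2.resize(a,None,fx=3,fy=3,interpolation=cv2.INTER_CUBIC);b=cv2.resize(b,(290,250),interpolation=cv2.INTER_CUBIC)
a=cv2.resize(cv2.imread('pics/top0.png')[155:295,250:380],None,fx=4,fy=4,interpolation=cv2.INTER_CUBIC)
o=np.zeros((560,800,3),np.uint8);o[:560,:520]=a;o[:250,520:520+280]=b[:,:280];cv2.imwrite('pics/crop.png',o)
```

```text
(no output)
```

View pics/crop.png

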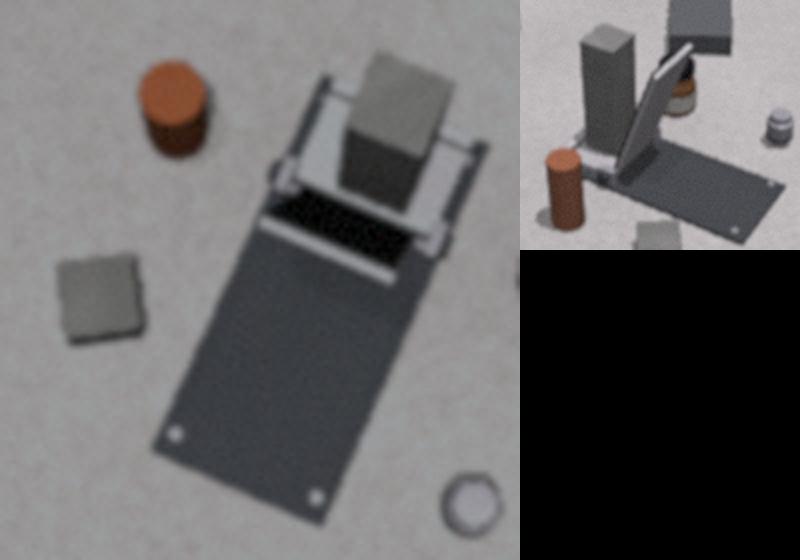

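The crop (×4, origin (250,155)) shows the base corners at (153,449), (322,525), (327,75) and (489,145). The billet's top face is at about (380,50), (453,82), (415,158) and (347,122).

```bash
cat > h.py <<'E'
import numpy as np
from station import cams
def ray(n,uv,z):
    p=cams.camera_params(n);E=p['extrinsics'];d=E[:3,:3]@np.linalg.solve(p['K'],[uv[0],uv[1],1]);c=E[:3,3]
    return c+d*(z-c[2])/d[2]
def proj(n,P):
    p=cams.camera_params(n);E=p['extrinsics'];q=p['K']@(E[:3,:3].T@(np.array(P)-E[:3,3]));return q[:2]/q[2]
E
python3 - <<'E'
from h import *
f=lambda u,v,z:ray('top',(250+u/4,155+v/4),z)[:2]
B=[f(*c,.006) for c in((153,449),(322,525),(489,145),(327,75))]
fm=(B[0]+B[1])/2;bm=(B[2]+B[3])/2;x=(fm-bm);L=np.hypot(*x);x/=L
print('base',np.round(B,4),'len',L,'wid',np.hypot(*(B[0]-B[1])),np.hypot(*(B[2]-B[3])))
h=(fm-.18*x+bm+.07*x)/2;print('hinge',h,'x',x,np.arctan2(x[1],x[0]))
T=np.array([f(*c,.166) for c in((380,50),(453,82),(415,158),(347,122))]);c=T.mean(0);y=np.array([-x[1],x[0]])
print('billet top',c,'in fixture',(c-h)@x,(c-h)@y,[( (t-h)@x,(t-h)@y) for t in T])
# side check of billet top centre and core/jar
print(proj('side',[*c,.166]),proj('side',[*h,.016]))
for n,uv,z in(('core',(293,177.5),.09),('jar',(393,218.5),.07),('core side',0,0)):
    if uv: 
        q=ray('top',uv,z)[:2];print(n,q,(q-h)@x,(q-h)@y)
E
```

```text
base [[ 0.4534  0.043 ]
 [ 0.4069 -0.0543]
 [ 0.6307 -0.1605]
 [ 0.6762 -0.065 ]] len 0.24765747612776398 wid 0.10781765214752358 0.10587399378569362
hinge [ 0.59139781 -0.08300184] x [-0.90166238  0.4324407 ] 2.694394739165147
billet top [ 0.61555487 -0.0964528 ] in fixture -0.027598250223178983 0.0016817290694360167 [(np.float64(-0.04977323622635563), np.float64(-0.01877074505092063)), (np.float64(-0.049574301312089945), np.float64(0.023066991828894115)), (np.float64(-0.003967716052117028), np.float64(0.021250517179751433)), (np.float64(-0.0070777473021535154), np.float64(-0.018819847679980985))]
[283.87943017 197.72158731] [295.19540297 254.87139563]
core [0.64619023 0.02498578] -0.0027060165618799582 -0.12106284657385666
jar [ 0.55110818 -0.19737621] -0.013132490691083269 0.12054994060905778
```

arm_command([
  [[0,0.15,-0.25,0.5,0],[0,0.36,-0.63,0.3,-0.1],[0,0.36,-0.63,0,-0.2],[0,0.36,-0.63,0,-0.2],[0,0.36,-0.63,0,-0.2],[0,0.36,-0.63,0,-0.2],[0,0.36,-0.63,0,-0.2],[0,0.36,-0.63,0,0],[0,0.36,-0.63,0,0],[0,0.36,-0.63,0,0]],
])

```text
t: 1.35
eef_pos: [0.4407, 0.2753, 0.2791]
tool_rot: [-0.0, 0.222, 0.975, -0.0]
contact_force: [0.6, 1.0, -0.5]
gripper_width: -0.001
grasp_force: 0.0
```

arm_command([
  [[0,0.36,-0.63,0,0],[0,0.36,-0.63,0,0],[0,0.36,-0.63,0,0],[0,0.36,-0.63,0,0],[0,0.36,-0.63,0,0],[0,0.36,-0.63,0,0],[0,0.36,-0.63,0,0],[0,0.36,-0.63,0,0],[0,0.36,-0.63,0,0],[0,0.3,-0.4,0,0]],
])

```text
t: 2.6
eef_pos: [0.653, -0.0898, 0.2789]
tool_rot: [-0.0, 0.223, 0.975, -0.0]
contact_force: [0.1, 0.9, -0.8]
gripper_width: -0.001
grasp_force: 0.0
```

arm_command([
  [[0,0.16,-0.28,0,0],[0,0.16,-0.28,0,0],[0,0,0,-0.15,0],[0,0,0,-0.3,0],[0,0,0,-0.4,0],[0,0,0,-0.4,0],[0,0,0,-0.4,0],[0,0,0,-0.3,0],[0,0,0,-0.18,0],[0,0,0,0,0]],
])

```text
t: 3.85
eef_pos: [0.6716, -0.1206, 0.1507]
tool_rot: [-0.001, 0.221, 0.975, -0.0]
contact_force: [0.8, 0.4, 0.5]
gripper_width: 0.003
grasp_force: 0.0
```

Run:
```python
from station import get_obs
from h import *
import cv2
P=get_obs()['eef_pos'];print(P,get_obs()['contact_force'])
h=np.array([.5914,-.083]);x=np.array([-.9017,.4324]);y=np.array([-x[1],x[0]])
print('fix',(P[:2]-h)@x,(P[:2]-h)@y)
a=cams.read_camera('top')[155:255,290:420,::-1];b=cams.read_camera('side')[130:310,220:400,::-1]
a=cv2.resize(a,None,fx=3,fy=3,interpolation=2);b=cv2.resize(b,None,fx=2.2,fy=2.2,interpolation=2)
o=np.zeros((400,800,3),np.uint8);o[:300,:390]=a;o[:396,400:796]=b;cv2.imwrite('pics/c2.png',o)
for t in(0,.2,.4,.6,.8,1,1.2,1.4,1.571):
    s,c=np.sin(t),np.cos(t);X=-.005+.135*s-.045*c-.011;Z=.016+.135*c+.045*s
    print(t,np.round([*(h+X*x+.0015*y),Z],4))
```

```text
[ 0.67158123 -0.12058695  0.1507203 ] [0.79299381 0.39885622 0.45473978]
fix -0.08855201040270892 -0.0007782049154848783
0 [ 0.6458 -0.1107  0.151 ]
0.2 [ 0.6208 -0.0987  0.1572]
0.4 [ 0.5951 -0.0865  0.1579]
0.6 [ 0.5699 -0.0744  0.1528]
0.8 [ 0.5461 -0.063   0.1423]
1 [ 0.5247 -0.0527  0.1268]
1.2 [ 0.5064 -0.0439  0.1069]
1.4 [ 0.4921 -0.0371  0.0833]
1.571 [ 0.4834 -0.0329  0.061 ]
```

View pics/c2.png

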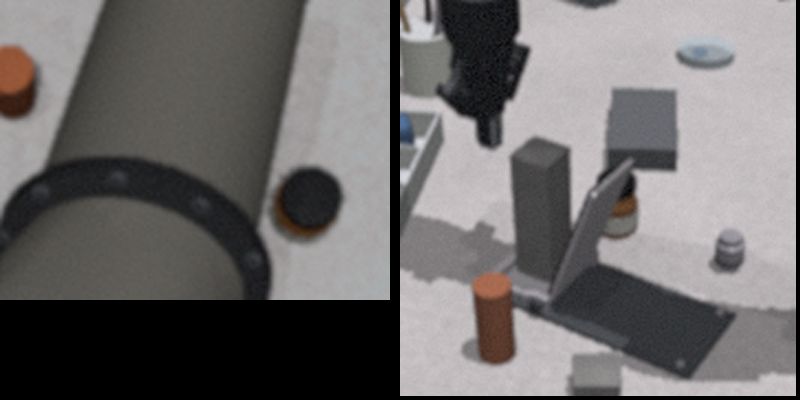

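The arm blocks the top view, but the side view shows the shut fingertips at crop (488,145), behind the billet and just below its top. I'll approach to contact, then start the tip.

arm_command([
  [[0,-0.06,0.02,0,0],[0,-0.06,0.02,0,0],[0,-0.06,0.02,0,0],[0,-0.06,0.02,0,0],[0,-0.06,0.02,0,0],[0,-0.06,0.02,0,0],[0,-0.04,0.02,0,0],[0,-0.04,0.02,0.01,0],[0,-0.04,0.02,0.01,0],[0,-0.04,0.02,0.01,0]],
])

```text
t: 5.2
eef_pos: [0.6409, -0.109, 0.1535]
tool_rot: [0.0, 0.222, 0.975, -0.0]
contact_force: [0.8, -0.1, 0.5]
gripper_width: 0.0
grasp_force: 0.5
```

arm_command([
  [[0,-0.04,0.02,0.01,0],[0,-0.04,0.02,0.01,0],[0,-0.04,0.02,0.01,0],[0,-0.04,0.02,0.01,0],[0,-0.04,0.02,0.01,0],[0,-0.04,0.02,0.01,0],[0,-0.04,0.02,0.01,0],[0,-0.04,0.02,0.01,0],[0,-0.04,0.02,0.01,0],[0,-0.04,0.02,0.01,0]],
])

```text
t: 6.45
eef_pos: [0.6166, -0.0968, 0.1593]
tool_rot: [-0.0, 0.221, 0.975, 0.0]
contact_force: [0.2, -0.1, 0.4]
gripper_width: 0.0
grasp_force: 0.1
```

```bash
cat > look.py <<'E'
from station import get_obs
from h import *
import cv2,sys
P=get_obs()['eef_pos'];print(P,get_obs()['contact_force'],get_obs()['t'])
b=cams.read_camera('side')[170:310,240:400,::-1]
cv2.imwrite(sys.argv[1],cv2.resize(b,None,fx=4,fy=4,interpolation=2))
E
python3 look.py pics/c3.png
```

```text
[ 0.61662637 -0.09678081  0.15929511] [ 0.17017537 -0.07870628  0.42799584] 6.45
```

View pics/c3.png

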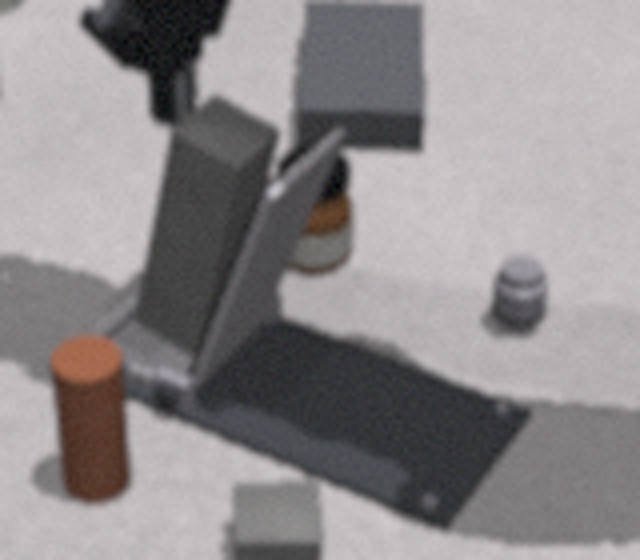

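The billet is leaning about 0.2 rad with the fingertip at its top back edge, crop (175,115), and the foot is still on the pad. I'll keep going slowly.

arm_command([
  [[0,-0.03,0.014,0,0],[0,-0.03,0.014,0,0],[0,-0.03,0.014,0,0],[0,-0.03,0.014,0,0],[0,-0.03,0.014,0,0],[0,-0.03,0.014,0,0],[0,-0.03,0.014,0,0],[0,-0.03,0.014,0,0],[0,-0.03,0.014,0,0],[0,-0.03,0.014,0,0]],
])

```text
t: 7.75
eef_pos: [0.5987, -0.0885, 0.1593]
tool_rot: [0.0, 0.222, 0.975, -0.0]
contact_force: [0.1, -0.3, 0.1]
gripper_width: -0.003
grasp_force: 0.0
```

arm_command([
  [[0,-0.03,0.014,0,0],[0,-0.03,0.014,0,0],[0,-0.03,0.014,0,0],[0,-0.03,0.014,-0.01,0],[0,-0.03,0.014,-0.01,0],[0,-0.03,0.014,-0.01,0],[0,-0.03,0.014,-0.01,0],[0,-0.03,0.014,-0.01,0],[0,-0.03,0.014,-0.01,0],[0,-0.03,0.014,-0.01,0]],
])

```text
t: 9.0
eef_pos: [0.5842, -0.0816, 0.1579]
tool_rot: [0.004, 0.222, 0.975, 0.0]
contact_force: [3.8, -2.5, 10.0]
gripper_width: 0.004
grasp_force: 4.3
```

arm_command([
  [[0,-0.04,0.019,0.02,0],[0,-0.04,0.019,0,0],[0,-0.04,0.019,0,0],[0,-0.04,0.019,0,0],[0,-0.04,0.019,-0.01,0],[0,-0.04,0.019,-0.01,0],[0,-0.04,0.019,-0.02,0],[0,-0.04,0.019,-0.02,0],[0,-0.04,0.019,-0.02,0],[0,-0.04,0.019,-0.02,0]],
])

```text
t: 10.25
eef_pos: [0.5579, -0.069, 0.1516]
tool_rot: [0.001, 0.222, 0.975, 0.0]
contact_force: [1.0, -1.5, 8.9]
gripper_width: 0.001
grasp_force: 3.6
```

```bash
python3 look.py pics/c4.png
```

```text
[ 0.55785497 -0.06898119  0.15156166] [ 0.9785099  -1.48452854  8.86645464] 10.25
```

View pics/c4.png

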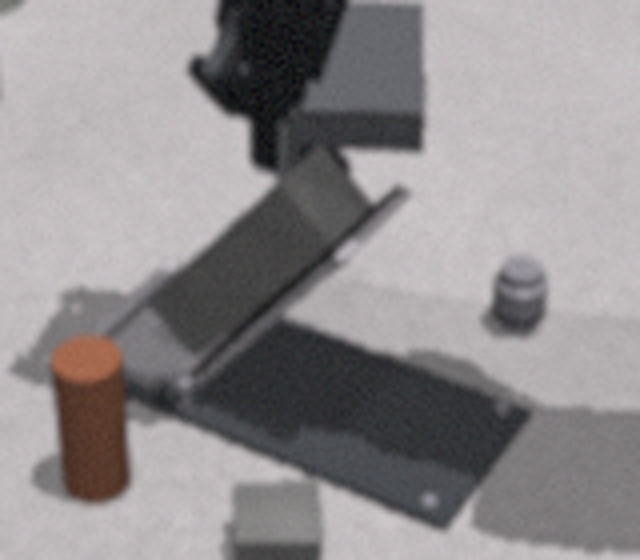

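The billet lies against the stop at about 0.7 rad, with the fingertip at crop (265,165) on the back face near the top. The foot is in place and the bystanders haven't moved. I'll follow the arc down.

arm_command([
  [[0,-0.027,0.014,-0.02,0],[0,-0.027,0.014,-0.02,0],[0,-0.027,0.014,-0.02,0],[0,-0.027,0.014,-0.02,0],[0,-0.027,0.014,-0.02,0],[0,-0.027,0.014,-0.02,0],[0,-0.027,0.014,-0.02,0],[0,-0.027,0.014,-0.02,0],[0,-0.027,0.014,-0.02,0],[0,-0.027,0.014,-0.02,0]],
])

```text
t: 11.55
eef_pos: [0.5408, -0.0603, 0.1392]
tool_rot: [0.0, 0.222, 0.975, 0.0]
contact_force: [-0.3, 0.1, 9.8]
gripper_width: 0.001
grasp_force: 3.4
```

arm_command([
  [[0,-0.027,0.013,-0.02,0],[0,-0.027,0.013,-0.02,0],[0,-0.027,0.013,-0.02,0],[0,-0.027,0.013,-0.02,0],[0,-0.027,0.013,-0.02,0],[0,-0.027,0.013,-0.02,0],[0,-0.027,0.013,-0.02,0],[0,-0.027,0.013,-0.02,0],[0,-0.027,0.013,-0.02,0],[0,-0.027,0.013,-0.02,0]],
])

```text
t: 12.8
eef_pos: [0.5242, -0.0523, 0.1267]
tool_rot: [-0.0, 0.222, 0.975, 0.0]
contact_force: [0.9, -0.6, 4.9]
gripper_width: 0.0
grasp_force: 2.4
```

arm_command([
  [[0,-0.03,0.014,-0.033,0],[0,-0.03,0.014,-0.033,0],[0,-0.03,0.014,-0.033,0],[0,-0.03,0.014,-0.033,0],[0,-0.03,0.014,-0.033,0],[0,-0.03,0.014,-0.033,0],[0,-0.03,0.014,-0.033,0],[0,-0.03,0.014,-0.033,0],[0,-0.03,0.014,-0.033,0],[0,-0.03,0.014,-0.033,0]],
])

```text
t: 14.05
eef_pos: [0.5057, -0.0436, 0.1065]
tool_rot: [-0.001, 0.221, 0.975, 0.0]
contact_force: [-0.1, 0.2, 4.6]
gripper_width: -0.001
grasp_force: 2.1
```

arm_command([
  [[0,-0.024,0.011,-0.039,0],[0,-0.024,0.011,-0.039,0],[0,-0.024,0.011,-0.039,0],[0,-0.024,0.011,-0.039,0],[0,-0.024,0.011,-0.039,0],[0,-0.024,0.011,-0.039,0],[0,-0.024,0.011,-0.039,0],[0,-0.024,0.011,-0.039,0],[0,-0.024,0.011,-0.039,0],[0,-0.024,0.011,-0.039,0]],
])

```text
t: 15.3
eef_pos: [0.4918, -0.0373, 0.0829]
tool_rot: [-0.0, 0.221, 0.975, 0.0]
contact_force: [-1.2, 2.2, 4.6]
gripper_width: -0.003
grasp_force: 2.0
```

```bash
python3 look.py pics/c5.png
```

```text
[ 0.49180972 -0.03730502  0.08292276] [-1.17002437  2.18081762  4.63251935] 15.3
```

View pics/c5.png

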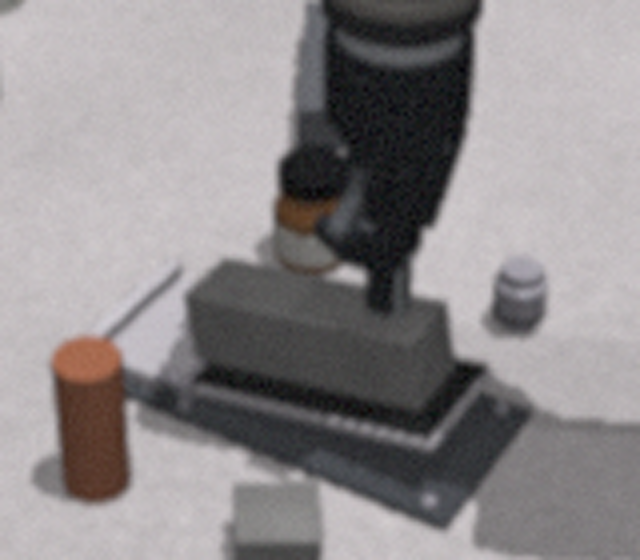

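The billet and stop are almost flat, at about 1.4 rad, with the tip near the free end at crop (380,305). One more slow call should finish it.

arm_command([
  [[0,-0.014,0.006,-0.037,0],[0,-0.014,0.006,-0.037,0],[0,-0.014,0.006,-0.037,0],[0,-0.014,0.006,-0.037,0],[0,-0.014,0.006,-0.037,0],[0,-0.014,0.006,-0.037,0],[0,-0.014,0.006,-0.037,0],[0,-0.014,0.006,-0.037,0],[0,-0.014,0.006,-0.037,0],[0,-0.005,0.003,-0.03,0]],
])

```text
t: 16.6
eef_pos: [0.484, -0.0341, 0.0612]
tool_rot: [-0.0, 0.222, 0.975, -0.0]
contact_force: [-3.4, 2.6, 3.5]
gripper_width: 0.0
grasp_force: 2.0
```

arm_command([
  [[0,0,0,-0.01,0],[0,0,0,-0.01,0],[0,0,0,-0.01,0],[0,0,0,-0.01,0],[0,0,0,-0.01,0],[0,0,0,-0.01,0],[0,0,0,-0.01,0],[0,0,0,0,0],[0,0,0,0,0],[0,0,0,0,0]],
])

```text
t: 17.85
eef_pos: [0.4841, -0.0341, 0.0604]
tool_rot: [-0.0, 0.222, 0.975, 0.001]
contact_force: [-16.4, 3.6, 54.2]
gripper_width: -0.003
grasp_force: 27.1
```

It's hard against the end of travel. Now I'll ease off and lift clear.

arm_command([
  [[0,0,0,0.03,0],[0,0,0,0.03,0],[0,0,0,0.05,0],[0,0,0,0.1,0],[0,0,0,0.3,0],[0,0,0,0.5,0],[0,0,0,0.6,0],[0,0,0,0.6,0],[0,0,0,0.6,0],[0,0,0,0.3,0]],
])

```text
t: 19.1
eef_pos: [0.4851, -0.0345, 0.2459]
tool_rot: [0.001, 0.222, 0.975, 0.0]
contact_force: [0.1, -0.4, -0.7]
gripper_width: -0.002
grasp_force: 0.0
```

arm_command([
  [[0,0,0.3,0.1,0],[0,0,0.5,0,0],[0,0,0.6,0,0],[0,0,0.6,0,0],[0,0,0.6,0,0],[0,0,0.6,0,0],[0,0,0.6,0,0],[0,0,0.5,0,0],[0,0,0.3,0,0],[0,0,0,0,0]],
])

```text
t: 20.35
eef_pos: [0.4841, 0.2426, 0.2496]
tool_rot: [-0.0, 0.221, 0.975, -0.0]
contact_force: [0.2, -0.1, -0.5]
gripper_width: -0.003
grasp_force: 0.0
```

```bash
python3 look.py pics/c6.png
python3 - <<'E'
from station import cams
import cv2,numpy as np
a=cv2.imread('pics/c6.png')
b=cv2.resize(cams.read_camera('top')[155:295,250:410,::-1],(400,350),interpolation=2)
o=np.zeros((350,800,3),np.uint8);o[:,:400]=cv2.resize(a,(400,350));o[:,400:]=b;cv2.imwrite('pics/c7.png',o)
E
```

```text
[0.48408225 0.24255968 0.24955797] [ 0.23199099 -0.12396953 -0.48705683] 20.35
```

View pics/c7.png

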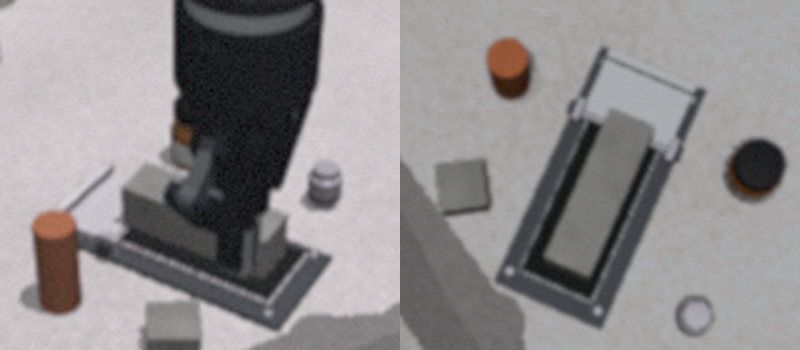

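The billet and stop lie flat on the fixture in the top view, from crop (628,115) to (570,270). It's aligned with the fixture, the bystanders haven't moved and the hand is clear.

```bash
python3 -c "
from station import job
print(job.hand_in())"
```

```text
the job is handed in; nothing more can be done
None
```

The billet and its padded stop now lie flat together on the fixture, the hand is drawn clear, the bystanders near the fixture look unmoved in the last pictures, and I handed the job in at about 20 s; the final press at the end of travel peaked at about 54 N on the fingertips.

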